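# Reset the gas dosing valve: purge, shut, back off two turns and hold

### The job

Prepare the small gas dosing station: first press the white spring cap on the green canister right down for a moment and let it come up again, to purge the line. Then take the black upright handle on the red valve wheel, turn the wheel clockwise (seen from above) until it is shut against its stop, and open it again by exactly two full turns. Finish there, still gripping the handle, and leave the vial, beaker and petri dish standing where they are.

Things in the scene. Friction and masses are not known exactly. Their poses are not given: they have to be found in the camera images.
- station: Gas dosing station, fixed to the worktop; place and yaw vary. Aluminium plate 110 x 320 x 10 mm carrying a brass valve with a red handwheel (axis at y = -90 mm) and a green canister in a dark cup (axis at y = +90 mm), joined by a steel tube. Origin: centre of the plate's underside, on the worktop; x across the plate, y along it, z up.
- cap_top (a point): Centre of the top of the white nozzle cap (diameter 28 mm, 115 mm above the worktop when up) on the canister. The cap is pressed straight down 6 mm against a spring, 1.5 N at first and 5 N fully down, and springs up by itself. The canister below is 56 mm wide and fixed.
- spray_cap (a joint): How far the nozzle cap is pressed down, in m: 0 up, 0.006 fully down.
- valve_axis (a point): Point on the wheel's upright axis of rotation at the height of the rim's middle, 94 mm above the worktop; axes as the station's. The red wheel has a rim of 50 mm radius, 12 mm thick, three spokes and a low hub, whose middle reaches 13 mm above this point.
- valve_wheel (a joint): Wheel turn in rad, not wrapping, grows counter-clockwise from above (opening): 0 shut at a hard stop, 6.283 one turn open, 25.1 other stop. Starts 1/4 to 1 turn open; friction 0.08 N m, stays where left. At 0 the handle is on the station's +x side of the axis, over the end of a blue index bar on the plate; at value q it stands at angle q from there.
- crank_grip: The wheel's black upright round handle, 18 mm in diameter, 49 mm tall, on the rim 50 mm from the wheel's axis. It revolves freely on its own axis: a gripper holding it from above can lead it round in a circle without turning itself. Origin: centre of its foot, 101 mm above the worktop (7 mm above the rim's middle); z up; its x and y mean nothing.
- grip_mid (a point): Point on the handle's own axis 27 mm above its foot, 128 mm above the worktop: where to grip it.
- vial_a: Loose white-capped vial, 27 mm in diameter, 62 mm tall, standing near the station; origin at the centre of its underside.
- glass_beaker: Loose small glass beaker, 51 mm in diameter, 67 mm tall, standing near the station; origin at the centre of its underside.
- petri_dish: Loose petri dish, 90 mm in diameter, 15 mm tall, near the canister's end of the station; origin at the centre of its underside.

How it is judged:
On the way, in this order (a step that is already met when the one before it is completed fails the run):
1. the nozzle cap is pressed down at least 4 mm while the valve is still open (value of joint spray_cap above 0.004 m and value of joint valve_wheel above 0.5 rad), for 0.1 s.
2. the nozzle cap is up again (value of joint spray_cap below 0.0015 m), for 0.1 s.
3. the valve is shut: the wheel is within 0.08 rad of its stop (value of joint valve_wheel below 0.08 rad), for 0.2 s.
At the end, for the whole second after the job is handed in: The wheel rests two turns open from its stop (12.566 rad, within 13 degrees), the handle is held between the fingers (finger force over 3 N, the point between the finger pads within 18 mm of the handle's axis seen from above), and the nozzle cap is up (value of joint valve_wheel between 12.34 and 12.79 rad and velocity of joint valve_wheel between -0.1 and 0.1 rad/s and contact force between the fingers and crank_grip above 3 N and horizontal distance between the grasp point and crank_grip below 0.018 m and value of joint spray_cap below 0.0015 m); the arm keeps its last pose, push and grip.
It fails at once if the vial, beaker or petri dish is pushed more than 20 mm or tipped over (distance of any of vial_a, glass_beaker, petri_dish from where it was at the start of the episode above 0.02 m or angle between any of vial_a, glass_beaker, petri_dish's own z axis and vertical above 0.5 rad).
It also fails if it takes over 67 s, if anything falls off the work surface, if the arm or the gripper's body presses on something with over 40 N, if the wrist force passes 120 N, or if a joint passes its speed limit or range.

### The arm

A 6-joint arm with a two-finger parallel gripper is mounted at the origin on a cart in front of the work surface, level with it; the furniture and walls round the work are solid. World frame = base frame: x ahead of the robot, y to its left, z up, the work surface at z = 0. Lengths are in m, angles in rad, forces in N, time in s.
With the tool pointing down it reaches from about 0.25 to 0.775 m from the base axis. Payload 4 kg.
Tool frame: the origin (TCP) lies where the fingers leave the gripper's body, on its centre line; the fingertips stand 73 mm ahead of it and the grasp point (between the pads) lies 54 mm ahead of it (env.pinch_z is the distance from the TCP to the grasp point, in m); z points along the fingers, y is the line along which they close (so a half turn about z gives the same grasp; the last joint's range is limited). The gripper opens to 85 mm and grips with 20 to 120 N. Pads are 22 mm wide; open, the fingers measure 114 mm over their backs; the gripper's body (76 mm by 85 mm) begins 54 mm behind the grasp point. The pads swing forward as they close: fully open they stand 13 mm farther back than shut.
Start: joints at [1.231, 0.087, 1.371, -0, 1.684, -0.103], TCP at [0.129, 0.535, 0.304] pointing down, gripper open.
Joint ranges: [-3.1, 3.1], [-0.76, 2.03], [0.27, 2.55], [-1.08, 4.22], [0.17, 2.65], [-2.57, 2.57]. Speed limits (rad/s): [2.79, 2.79, 3.14, 3.14, 3.14, 3.14].

### API

Orientations are given as a unit quaternion [x, y, z, w].
In Python, from workcell import env, vision gives the robot as it stands.
- The arm moves only by the tool carry_out, never from a script. Its argument "motion" is a list of rows, each an object with "offset": the shift along the tool's x, y, z scaled (see below), a list of three; "spin": the turn about the tool's z scaled (see below); "hand": the opening, from 0 (shut) to 1 (fully open). In form: [{"offset": [dx, dy, dz], "spin": spin, "hand": hand}, ...]. A call has 1 to 5 rows; each row is the pose to reach, as a shift and turn from the pose commanded when the call began, along the tool's axes at that moment; what a row does not reach only later rows make up. The controller multiplies each number of a shift by 15 cm and each number of a turn by 60 degrees. A row lasts 1/8 s, in which the tool goes at most 62.5 mm and 10.7 degrees, less where a joint would pass 70% of its speed; a pose out of reach is approached as far as the arm can. A call with a number of a shift or a turn outside -1 to 1 is refused whole. A call with a gripper value outside its range is refused whole. The fingers move at their own pace and stop on an object; "squeeze" is the grip in N (left out, the last holds). Time passes only in rows, so rows that repeat a pose let the fingers close. It gives the time, the measured TCP pose, the force, the opening and the grip force at its end, in the units of the state.
- env.observe(): the state, without advancing time (a new reading comes with each control period).
- vision.camera(name): name is "scene" or "top" or "wrist"; returns a dict with "color" (420x560x3 uint8, blue, green, red), "camera_matrix" (3x3 intrinsics, pixels), "camera_from_world" (4x4, takes a point from world to camera coordinates); the wrist camera has in their place "mount" (4x4, takes a point from camera to tool coordinates, whose origin is the TCP and whose axes are the flange's). Camera axes: x right, y up, looking along -z (the intrinsics and any distortion apply to the point x, -y, -z); pixel columns grow to the right and rows downward; lengths in m; the calibration is good to about 2 mm. A picture is of the moment at which its call begins: read the wrist's pose just before it. There is no depth.
- env.close_job(): hands the job in; it is judged then, once.
The state is a dict: "time": time; "joint_pos": joint angles; "qd": joint speeds; "effort": joint torques, N m; "eef_pos": TCP position; "ee_rot": TCP orientation; "contact_force": force on the tool from outside, world axes, zero at the start; "wrist_torque": the same for the moment, N m; "finger_gap": opening from 0.0 (shut) to 1.0 (fully open); "grasp_force": force on a finger pad.
Only numpy, scipy, OpenCV 4.12 (cv2) and the standard library are available. Lean on these libraries where they do the work, as an engineer would, in place of code of your own. Each camera call takes 0.05 s, during which the arm holds its last target. There are 200 camera calls.

## Working session

There is one attempt and no reset: what is moved stays moved. The work goes in short steps, Python scripts to look and compute and a tool call to move; the robot and the scene stay as the last step left them, time stands still between calls to the robot, and variables do not carry over. Pictures are saved under pics/ and viewed, at most 10 in all, crops included, and the job is handed in when it is done.

Besides the shell and the picture viewer there is one more tool, called after "Request:" as name(argument=value, ...) on one line, values as JSON. carry_out: Moves the arm, as the interface text tells. Its arguments: {"type":"object","properties":{"motion":{"type":"array","items":{"type":"object","properties":{"offset":{"type":"array","items":{"type":"number","minimum":-1,"maximum":1}},"spin":{"type":"number","minimum":-1,"maximum":1},"hand":{"type":"number"}}}},"squeeze":{"type":"number"}},"required":["motion"]}

```bash
mkdir -p pics; ls
python3 - <<'E'
from workcell import env, vision
import cv2,numpy as np
print(env.observe())
a=vision.camera("top");b=vision.camera("scene")
for n,c in(("top",a),("scene",b)):
    cv2.imwrite(f"pics/{n}0.png",c["color"]); print(n,c["camera_matrix"],c["camera_from_world"], [k for k in c])
E
```

```text
pics
{'time': 0.0, 'joint_pos': array([ 1.23088857e+00,  8.79857057e-02,  1.37230452e+00, -8.78102047e-06,
        1.68359165e+00, -1.03096114e-01]), 'qd': array([-0.00013634,  0.00046929, -0.00241164,  0.00104018,  0.000311  ,
       -0.00025069]), 'effort': array([-3.75265854e-04, -3.51861620e+01, -3.13276148e+01,  1.61545717e-05,
        1.07799037e-02,  1.95481630e-05]), 'eef_pos': array([0.12892162, 0.5343226 , 0.30269665]), 'ee_rot': array([ 1.18129749e-01,  9.92997509e-01, -1.11760601e-03, -2.47209071e-04]), 'contact_force': array([ 0.34062849,  0.48375908, -0.91278693]), 'wrist_torque': array([-0.0438698 , -0.07548953, -0.05564114]), 'grasp_force': 0.0, 'finger_gap': 0.9997046227939065}
top [[409.99077812   0.         279.59077278]
 [  0.         409.99077812 208.63256762]
 [  0.           0.           1.        ]] [[-0.02322927 -0.99919865 -0.03259524 -0.0085587 ]
 [ 0.98526583 -0.0284071   0.1686543  -0.53082553]
 [-0.16944508 -0.02819726  0.98513617 -0.94668306]
 [ 0.          0.          0.          1.        ]] ['color', 'camera_matrix', 'camera_from_world']
scene [[483.23397709   0.         278.79875442]
 [  0.         483.23397709 204.44718484]
 [  0.           0.           1.        ]] [[ 0.43374645 -0.90091005  0.01500301 -0.26947028]
 [ 0.68569195  0.34083956  0.64316013 -0.41121907]
 [-0.58454304 -0.26868098  0.76558472 -0.77367406]
 [ 0.          0.          0.          1.        ]] ['color', 'camera_matrix', 'camera_from_world']
```

View pics/top0.png

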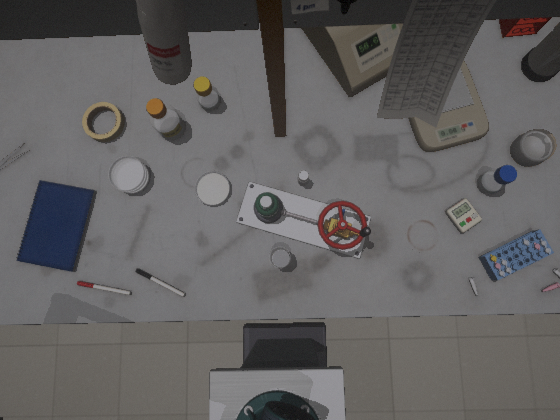

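View pics/scene0.png

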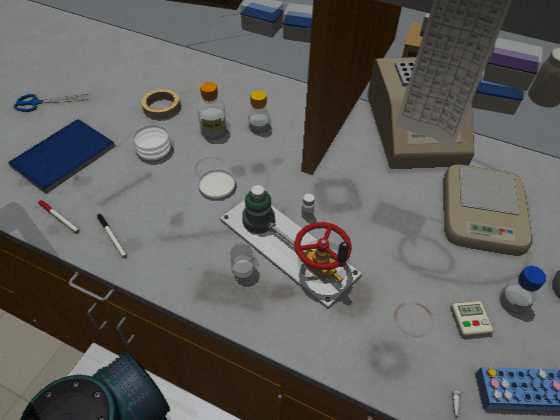

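The top view shows the cap at about (266,201), the wheel hub at (343,225) and the handle at about (366,231). In the scene view the cap is at (258,191), the wheel centre at (322,245) and the handle at (344,252). The beaker, vial and dish stand beside the plate, and a brown board hangs behind it. Next I measure these by mask and ray casting.

```bash
cat > h.py <<'E'
import numpy as np, cv2
from scipy.spatial.transform import Rotation as R
def ray(c,uv):
    K=c["camera_matrix"];T=c["camera_from_world"]
    d=np.array([(uv[0]-K[0,2])/K[0,0],-(uv[1]-K[1,2])/K[1,1],-1.])
    return -T[:3,:3].T@T[:3,3], T[:3,:3].T@d
def plane(c,uv,z):
    o,d=ray(c,uv); return o+d*(z-o[2])/d[2]
def tri(c1,p1,c2,p2):
    o1,d1=ray(c1,p1);o2,d2=ray(c2,p2)
    s=np.linalg.lstsq(np.c_[d1,-d2],o2-o1,rcond=None)[0]
    a,b=o1+d1*s[0],o2+d2*s[1]; return (a+b)/2,np.linalg.norm(a-b)
def blob(m,box):
    x0,y0,x1,y1=box; k=np.zeros_like(m);k[y0:y1,x0:x1]=m[y0:y1,x0:x1]
    cs=cv2.findContours(k,cv2.RETR_EXTERNAL,cv2.CHAIN_APPROX_NONE)[0]
    return max(cs,key=cv2.contourArea)
E
python3 - <<'E'
from h import *; from workcell import vision
np.set_printoptions(precision=4,suppress=True)
t=vision.camera("top");s=vision.camera("scene")
def masks(c):
    h=cv2.cvtColor(c["color"],cv2.COLOR_BGR2HSV)
    return (cv2.inRange(h,(0,130,60),(8,255,255))|cv2.inRange(h,(172,130,60),(180,255,255)), cv2.inRange(h,(0,0,130),(180,70,255)), cv2.inRange(h,(0,0,0),(180,255,50)))
P={}
for n,c,cap,wh,hd in(("t",t,(255,192,277,211),(310,195,378,256),(356,222,376,240)),("s",s,(248,182,270,202),(285,215,360,275),(334,236,352,268))):
    r,w,k=masks(c)
    b=blob(w,cap);(P[n+"c"],rad)=cv2.minEnclosingCircle(b);print(n,"cap",P[n+"c"],rad,cv2.contourArea(b),cv2.boundingRect(b))
    b=blob(r,wh);e=cv2.fitEllipse(cv2.convexHull(b));P[n+"w"]=e[0];print("wheel",e)
    pts=np.array([plane(c,p,.094)[:2] for p in cv2.convexHull(b)[:,0].astype(float)],np.float32)
    print(" rim on plane",cv2.minEnclosingCircle(pts))
    b=blob(k,hd);print("handle",cv2.minAreaRect(b),plane(c,cv2.minAreaRect(b)[0],.126))
    print(" cap@115",plane(c,P[n+"c"],.115))
print(tri(t,P["tc"],s,P["sc"]),tri(t,P["tw"],s,P["sw"]))
print("board bottom@0",plane(t,(279,137),0),"scene",plane(s,(307,172),0),tri(t,(279,137),s,(307,172)))
print("beaker",plane(t,(281,258),.06),"vial",plane(t,(304,177),.06))
def crop(c,b,f): x0,y0,x1,y1=b; return cv2.resize(c["color"][y0:y1,x0:x1],None,fx=f,fy=f,interpolation=cv2.INTER_CUBIC)
a=crop(t,(230,170,390,270),4);cv2.imwrite("pics/tc.png",a)
E
```

```text
t cap (265.5, 201.0) 5.590270042419434 84.0 (260, 196, 12, 11)
wheel ((342.0046691894531, 224.75389099121094), (46.692752838134766, 47.91258239746094), 112.98130798339844)
 rim on plane ((0.4816146492958069, -0.16473916172981262), 0.054748162627220154)
handle ((364.9000244140625, 231.80003356933594), (7.602630138397217, 10.733126640319824), 63.43495178222656) [ 0.4598 -0.2097  0.126 ]
 cap@115 [0.5367 0.007  0.115 ]
s cap (258.5, 187.5) 11.85336971282959 188.0 (248, 182, 22, 13)
wheel ((322.61346435546875, 245.2985076904297), (46.82784652709961, 56.09054946899414), 98.8668441772461)
 rim on plane ((0.4788393974304199, -0.16226612031459808), 0.05599471181631088)
handle ((342.27996826171875, 253.45999145507812), (9.302042961120605, 23.523435592651367), 10.304847717285156) [ 0.4537 -0.2078  0.126 ]
 cap@115 [0.5387 0.0089 0.115 ]
(array([0.5358, 0.007 , 0.1188]), np.float64(0.0006308883811310119)) (array([ 0.4802, -0.1633,  0.0907]), np.float64(0.00396142438372654))
board bottom@0 [ 0.7277 -0.0239  0.    ] scene [ 0.7291 -0.0253  0.    ] (array([ 0.728 , -0.0248,  0.0006]), np.float64(0.0019093031454541257))
beaker [ 0.4109 -0.0234  0.06  ] vial [ 0.6034 -0.0834  0.06  ]
```

View pics/tc.png

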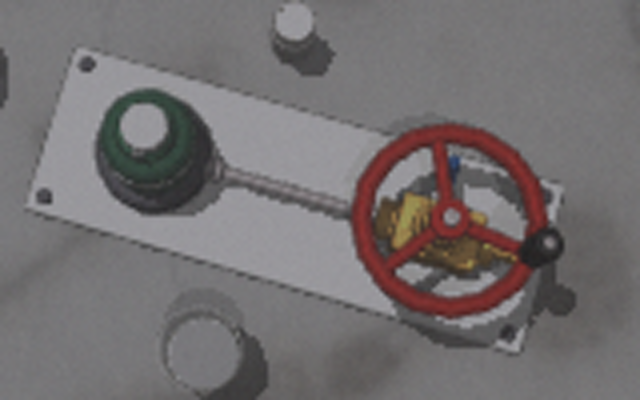

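The crop shows the cap at about (265,201) and the handle at the lower right of the rim, at (366,231). The blue index bar lies up and to the right of the hub. Measured values agree with the sizes given: cap to axis is 0.180 m, handle radius 0.051 m, and q is about 4.55 rad. I move above the cap with the fingers shut.

Request:
carry_out(motion=[{"offset":[-0.3,-0.24,0],"spin":0,"hand":0},{"offset":[-0.6,-0.48,0.04],"spin":0,"hand":0},{"offset":[-0.87,-0.69,0.08],"spin":0,"hand":0},{"offset":[-0.87,-0.69,0.08],"spin":0,"hand":0}])

```text
time: 0.7
eef_pos: [0.2331, 0.4012, 0.2913]
ee_rot: [0.121, 0.993, -0.001, 0.0]
contact_force: [-0.2, 0.5, -0.3]
finger_gap: 0.145
grasp_force: 0.0
```

Request:
carry_out(motion=[{"offset":[-0.3,-0.24,0],"spin":0,"hand":0},{"offset":[-0.6,-0.48,0.04],"spin":0,"hand":0},{"offset":[-0.87,-0.69,0.08],"spin":0,"hand":0},{"offset":[-0.87,-0.69,0.08],"spin":0,"hand":0}])

```text
time: 1.2
eef_pos: [0.3354, 0.2708, 0.2794]
ee_rot: [0.121, 0.993, -0.0, -0.0]
contact_force: [-0.5, 0.4, -0.5]
finger_gap: 0.002
grasp_force: 0.0
```

Request:
carry_out(motion=[{"offset":[-0.3,-0.24,0],"spin":0,"hand":0},{"offset":[-0.6,-0.48,0.04],"spin":0,"hand":0},{"offset":[-0.87,-0.69,0.08],"spin":0,"hand":0},{"offset":[-0.87,-0.69,0.08],"spin":0,"hand":0}])

```text
time: 1.7
eef_pos: [0.4379, 0.1404, 0.2672]
ee_rot: [0.12, 0.993, 0.0, -0.001]
contact_force: [-0.5, 0.1, -0.1]
finger_gap: 0.003
grasp_force: 0.0
```

Request:
carry_out(motion=[{"offset":[-0.3,-0.24,0.1],"spin":0,"hand":0},{"offset":[-0.6,-0.48,0.2],"spin":0,"hand":0},{"offset":[-0.85,-0.7,0.33],"spin":0,"hand":0},{"offset":[-0.85,-0.7,0.33],"spin":0,"hand":0},{"offset":[-0.85,-0.7,0.33],"spin":0,"hand":0}])

```text
time: 2.33
eef_pos: [0.5359, 0.0113, 0.2186]
ee_rot: [0.117, 0.993, 0.001, -0.0]
contact_force: [0.1, 0.4, 0.1]
finger_gap: -0.002
grasp_force: 0.0
```

Run:
```python
from h import *; from workcell import env,vision
o=env.observe();w=vision.camera("wrist");cv2.imwrite("pics/w1.png",w["color"])
print(o["eef_pos"],o["ee_rot"],w["mount"],w["camera_matrix"])
M=w["mount"];Rw=R.from_quat(o["ee_rot"]).as_matrix()
T=np.eye(4);T[:3,:3]=Rw;T[:3,3]=o["eef_pos"];T=T@M
c=dict(camera_matrix=w["camera_matrix"],camera_from_world=np.linalg.inv(T))
for p in((.537,.008,.115),(.4805,-.1635,.1),(.457,-.209,.150)):
    q=(c["camera_from_world"]@[*p,1])[:3];K=w["camera_matrix"];print(p,K[0,0]*q[0]/-q[2]+K[0,2],K[1,1]*q[1]/q[2]+K[1,2])
```

```text
[0.53592344 0.01125057 0.21864064] [ 1.17068190e-01  9.93123570e-01  7.38848054e-04 -2.59217363e-04] [[ 1.12172828e-03  9.65821726e-01  2.59204815e-01  6.52881660e-02]
 [ 9.99997882e-01 -6.36093102e-04 -1.95742262e-03  6.33412151e-05]
 [-1.72564290e-03  2.59206461e-01 -9.65820394e-01 -6.95075901e-02]
 [ 0.00000000e+00  0.00000000e+00  0.00000000e+00  1.00000000e+00]] [[332.41734376   0.         280.47431034]
 [  0.         332.41734376 205.33538531]
 [  0.           0.           1.        ]]
(0.537, 0.008, 0.115) 274.18271716410794 241.3181552304654
(0.4805, -0.1635, 0.1) -32.87620577451804 207.89315776390401
(0.457, -0.209, 0.15) -261.2287775878867 211.26979430619883
```

View pics/w1.png

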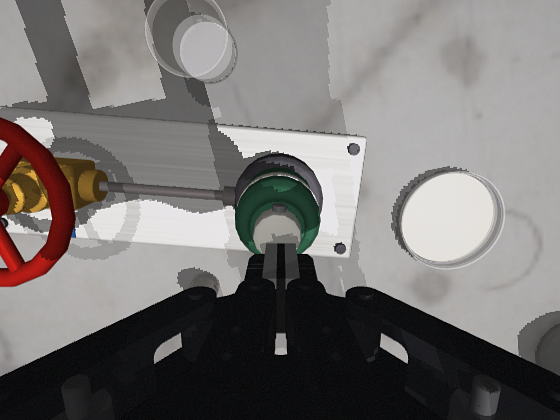

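The cap shows at about (277,235), close to the predicted (274,241), so the fingers are over it. Pressing now.

Request:
carry_out(motion=[{"offset":[0,-0.02,0.1],"spin":0,"hand":0},{"offset":[0,-0.02,0.2],"spin":0,"hand":0},{"offset":[0,-0.02,0.235],"spin":0,"hand":0},{"offset":[0,-0.02,0.235],"spin":0,"hand":0},{"offset":[0,-0.02,0.235],"spin":0,"hand":0}])

```text
time: 3.0
eef_pos: [0.5352, 0.0063, 0.1837]
ee_rot: [0.118, 0.993, 0.0, -0.0]
contact_force: [-2.1, 2.8, 3.8]
finger_gap: -0.003
grasp_force: 1.8
```

Request:
carry_out(motion=[{"offset":[0,0,0.012],"spin":0,"hand":0},{"offset":[0,0,0.012],"spin":0,"hand":0},{"offset":[0,0,0.012],"spin":0,"hand":0}])

```text
time: 3.38
eef_pos: [0.5355, 0.0062, 0.1817]
ee_rot: [0.118, 0.993, 0.0, 0.0]
contact_force: [-2.4, 2.2, 4.5]
finger_gap: -0.001
grasp_force: 2.4
```

Request:
carry_out(motion=[{"offset":[0,0,0.012],"spin":0,"hand":0},{"offset":[0,0,0.012],"spin":0,"hand":0},{"offset":[0,0,0.012],"spin":0,"hand":0}])

```text
time: 3.75
eef_pos: [0.5355, 0.0062, 0.1815]
ee_rot: [0.118, 0.993, 0.0, 0.001]
contact_force: [-4.4, 2.9, 11.5]
finger_gap: -0.001
grasp_force: 5.7
```

Run:
```python
from h import *; from workcell import env,vision
w=vision.camera("wrist");s=vision.camera("scene")
a=cv2.resize(w["color"][140:280,200:360],None,fx=3,fy=3);b=cv2.resize(s["color"][130:230,200:310],(462,420))
cv2.imwrite("pics/p.png",cv2.resize(np.hstack([a[:420],b]),None,fx=.8,fy=.8))
```

```text
(no output)
```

View pics/p.png

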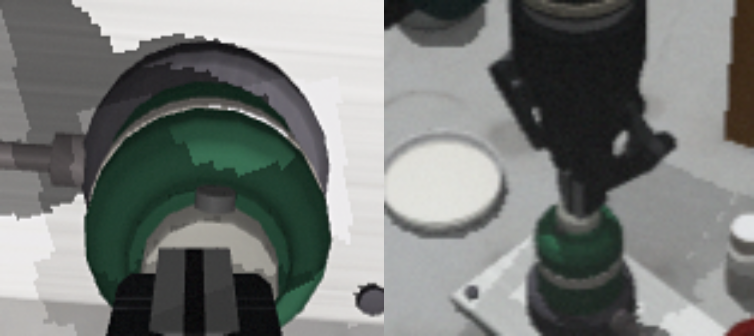

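The cap is fully down: at the same height the force rose to 11.5 N, which means it is on the stop, and the crop shows the shut fingers on it. I lift, then go to the handle.

Request:
carry_out(motion=[{"offset":[0,0,-0.25],"spin":0,"hand":0},{"offset":[0,0,-0.52],"spin":0,"hand":0},{"offset":[0.03,-0.25,-0.52],"spin":0,"hand":0.5},{"offset":[0.06,-0.5,-0.52],"spin":0,"hand":1},{"offset":[0.09,-0.8,-0.52],"spin":0,"hand":1}])

```text
time: 4.47
eef_pos: [0.4938, -0.1088, 0.2567]
ee_rot: [0.118, 0.993, -0.001, 0.0]
contact_force: [0.9, 0.5, -0.1]
finger_gap: 0.639
grasp_force: 0.0
```

Request:
carry_out(motion=[{"offset":[0.04,-0.35,0],"spin":0,"hand":1},{"offset":[0.08,-0.71,0],"spin":0,"hand":1},{"offset":[0.08,-0.71,0],"spin":0,"hand":1},{"offset":[0.08,-0.71,0],"spin":0,"hand":1}])

```text
time: 4.97
eef_pos: [0.4574, -0.2084, 0.2568]
ee_rot: [0.119, 0.993, 0.0, -0.0]
contact_force: [0.8, 0.6, -0.0]
finger_gap: 1.0
grasp_force: 0.0
```

Run:
```python
from h import *; from workcell import env,vision
o=env.observe();w=vision.camera("wrist");cv2.imwrite("pics/w2.png",w["color"])
print(o["eef_pos"],o["ee_rot"])
T=np.eye(4);T[:3,:3]=R.from_quat(o["ee_rot"]).as_matrix();T[:3,3]=o["eef_pos"];T=T@w["mount"]
c=dict(camera_matrix=w["camera_matrix"],camera_from_world=np.linalg.inv(T))
for p in((.4805,-.1635,.107),(.457,-.209,.150),(.457,-.209,.101)):
    q=(c["camera_from_world"]@[*p,1])[:3];K=w["camera_matrix"];print(p,K[0,0]*q[0]/-q[2]+K[0,2],K[1,1]*q[1]/q[2]+K[1,2])
h=cv2.cvtColor(w["color"],cv2.COLOR_BGR2HSV)
r=cv2.inRange(h,(0,130,40),(8,255,255))|cv2.inRange(h,(172,130,40),(180,255,255))
b=blob(r,(0,0,560,420));pts=np.array([plane(c,p,.094)[:2] for p in cv2.convexHull(b)[:,0].astype(float)],np.float32)
print("rim",cv2.minEnclosingCircle(pts))
```

```text
[ 0.45739679 -0.20837161  0.25680819] [ 1.18643274e-01  9.92936897e-01  1.59067662e-04 -2.58423106e-04]
(0.4805, -0.1635, 0.107) 349.9601369772588 230.83677685346947
(0.457, -0.209, 0.15) 278.3908745523281 235.85265872532173
(0.457, -0.209, 0.101) 278.67375859061957 211.72527748533483
rim ((0.4792000651359558, -0.162357360124588), 0.05753680691123009)
```

View pics/w2.png

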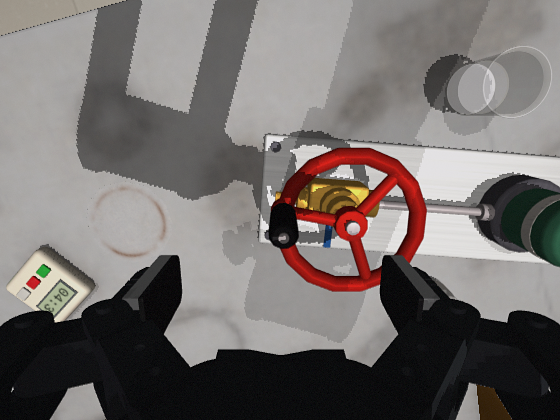

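The handle's top shows at (283,238) and the hub at (352,228), so the axis is at about (0.479,-0.162). The handle sits 2 mm towards +tool y from where I predicted. I lower and grip.

Request:
carry_out(motion=[{"offset":[0,0.013,0.2],"spin":0,"hand":1},{"offset":[0,0.013,0.4],"spin":0,"hand":1},{"offset":[0,0.013,0.47],"spin":0,"hand":1},{"offset":[0,0.013,0.47],"spin":0,"hand":1},{"offset":[0,0.013,0.47],"spin":0,"hand":0}], squeeze=40)

```text
time: 5.65
eef_pos: [0.4588, -0.2063, 0.1885]
ee_rot: [0.118, 0.993, -0.001, 0.001]
contact_force: [0.2, 0.3, 0.5]
finger_gap: 0.819
grasp_force: 0.0
```

Request:
carry_out(motion=[{"offset":[0,0,0],"spin":0,"hand":0},{"offset":[0,0,0],"spin":0,"hand":0},{"offset":[0,0,0],"spin":0,"hand":0},{"offset":[0,0,0],"spin":0,"hand":0},{"offset":[0,0,0],"spin":0,"hand":0}])

```text
time: 6.28
eef_pos: [0.458, -0.2069, 0.1877]
ee_rot: [0.118, 0.993, -0.001, 0.0]
contact_force: [-2.3, -2.3, 3.0]
finger_gap: 0.193
grasp_force: 39.4
```

Gripped: 39 N, gap 0.19. Next I work out arc offsets in tool units.

```bash
cat > arc.py <<'E'
import sys; from h import *; from workcell import env
# usage: arc.py Ax Ay r yaw_deg  th_start|m  step n_calls   (angles: world degrees of the handle)
Ax,Ay,r,yaw=map(float,sys.argv[1:5]); o=env.observe(); A=np.array([Ax,Ay]); p=o["eef_pos"][:2]
open("log.txt","a").write(f"{p[0]} {p[1]}\n")
Rt=R.from_quat(o["ee_rot"]).as_matrix()[:2,:2]
v=p-A; th=np.degrees(np.arctan2(v[1],v[0])); print("r",np.hypot(*v),"th",th,"q mod 360",(th-yaw)%360,"F",o["contact_force"],"g",o["grasp_force"])
step=float(sys.argv[5]); cur=p
for k in range(int(sys.argv[6])):
    row=[]
    for i in range(5):
        th+=step; t=A+r*np.array([np.cos(np.radians(th)),np.sin(np.radians(th))]); row.append((Rt.T@(t-cur)/.15).round(3).tolist())
    cur=t; print("end th",round(th,1),row)
E
python3 arc.py .4793 -.1623 .05 -18.6 -16 2
```

```text
r 0.049427675479851454 th -115.59062137225456 q mod 360 263.00937862774543 F [-2.25148312 -2.25879382  2.99409422] g 39.429737334139645
end th -195.6 [[0.088, 0.028], [0.163, 0.083], [0.22, 0.156], [0.255, 0.242], [0.265, 0.334]]
end th -275.6 [[-0.016, 0.091], [-0.057, 0.175], [-0.119, 0.244], [-0.198, 0.293], [-0.287, 0.318]]
```

Request:
carry_out(motion=[{"offset":[0.088,0.028,0],"spin":0,"hand":0},{"offset":[0.163,0.083,0],"spin":0,"hand":0},{"offset":[0.22,0.156,0],"spin":0,"hand":0},{"offset":[0.255,0.242,0],"spin":0,"hand":0},{"offset":[0.265,0.334,0],"spin":0,"hand":0}])

```text
time: 6.9
eef_pos: [0.4309, -0.1471, 0.1877]
ee_rot: [0.118, 0.993, 0.0, 0.001]
contact_force: [1.7, -1.9, 4.2]
finger_gap: 0.195
grasp_force: 39.7
```

```bash
python3 arc.py .4793 -.1623 .05 -18.6 -16 2
```

```text
r 0.0507508270511374 th 162.52470289215896 q mod 360 181.12470289215895 F [ 1.71283393 -1.88507647  4.24703351] g 39.678611682902556
end th 82.5 [[-0.024, 0.09], [-0.068, 0.172], [-0.132, 0.239], [-0.212, 0.286], [-0.302, 0.308]]
end th 2.5 [[-0.093, -0.003], [-0.181, -0.032], [-0.258, -0.083], [-0.318, -0.154], [-0.356, -0.239]]
```

Request:
carry_out(motion=[{"offset":[-0.024,0.09,0],"spin":0,"hand":0},{"offset":[-0.068,0.172,0],"spin":0,"hand":0},{"offset":[-0.132,0.239,0],"spin":0,"hand":0},{"offset":[-0.212,0.286,0],"spin":0,"hand":0},{"offset":[-0.302,0.308,0],"spin":0,"hand":0}])

```text
time: 7.52
eef_pos: [0.4859, -0.1122, 0.1876]
ee_rot: [0.117, 0.993, 0.001, -0.0]
contact_force: [-2.9, -1.8, 7.4]
finger_gap: 0.198
grasp_force: 40.1
```

```bash
python3 arc.py .4793 -.1623 .05 -18.6 -16 1
```

```text
r 0.05057028453213806 th 82.4882810782039 q mod 360 101.08828107820389 F [-2.94825637 -1.78450393  7.44936327] g 40.06080171908252
end th 2.5 [[-0.093, -0.007], [-0.181, -0.036], [-0.258, -0.088], [-0.318, -0.159], [-0.356, -0.244]]
```

Request:
carry_out(motion=[{"offset":[-0.093,-0.007,0],"spin":0,"hand":0},{"offset":[-0.181,-0.036,0],"spin":0,"hand":0},{"offset":[-0.258,-0.088,-0.003],"spin":0,"hand":0},{"offset":[-0.318,-0.159,-0.003],"spin":0,"hand":0},{"offset":[-0.356,-0.244,-0.003],"spin":0,"hand":0}])

```text
time: 8.15
eef_pos: [0.5291, -0.16, 0.1876]
ee_rot: [0.117, 0.993, 0.002, -0.001]
contact_force: [-4.7, 1.9, 7.1]
finger_gap: 0.195
grasp_force: 40.1
```

```bash
python3 arc.py .4793 -.1623 .05 -18.6 -5 1
python3 - <<'E'
import numpy as np
p=np.loadtxt("log.txt");p=p[np.r_[0,2:len(p)]]
A=np.c_[2*p,np.ones(len(p))];s=np.linalg.lstsq(A,(p**2).sum(1),rcond=None)[0];print("circle",s[:2],np.sqrt(s[2]+s[:2]@s[:2]))
E
```

```text
r 0.04983016248364901 th 2.6164242965280606 q mod 360 21.21642429652806 F [-4.73189425  1.92897538  7.1468738 ] g 40.05373886684538
end th -22.4 [[-0.008, -0.028], [-0.012, -0.057], [-0.014, -0.086], [-0.013, -0.115], [-0.01, -0.144]]
circle [ 0.47915539 -0.16165414] 0.04994939253488331
```

Request:
carry_out(motion=[{"offset":[-0.008,-0.028,0],"spin":0,"hand":0},{"offset":[-0.012,-0.057,0],"spin":0,"hand":0},{"offset":[-0.014,-0.086,0],"spin":0,"hand":0},{"offset":[-0.013,-0.115,0],"spin":0,"hand":0},{"offset":[-0.013,-0.115,0],"spin":0,"hand":0}])

```text
time: 8.78
eef_pos: [0.5266, -0.1774, 0.1877]
ee_rot: [0.118, 0.993, 0.001, -0.001]
contact_force: [-2.7, 0.7, 6.6]
finger_gap: 0.195
grasp_force: 40.0
```

```bash
python3 arc.py .4792 -.1618 .05 -18.6 -2 1
```

```text
r 0.04991798624781423 th -18.175189525403084 q mod 360 0.42481047459691723 F [-2.72011616  0.71486629  6.60774005] g 39.97774875009782
end th -28.2 [[0.001, -0.012], [0.002, -0.023], [0.004, -0.035], [0.006, -0.046], [0.009, -0.057]]
```

No stop force yet. I press on gently.

Request:
carry_out(motion=[{"offset":[0.001,-0.012,0],"spin":0,"hand":0},{"offset":[0.002,-0.023,0],"spin":0,"hand":0},{"offset":[0.002,-0.023,0],"spin":0,"hand":0},{"offset":[0.002,-0.023,0],"spin":0,"hand":0}])

```text
time: 9.28
eef_pos: [0.5264, -0.178, 0.1877]
ee_rot: [0.117, 0.993, 0.004, -0.0]
contact_force: [-0.0, 8.2, 6.4]
finger_gap: 0.201
grasp_force: 40.2
```

```bash
python3 arc.py .4792 -.1618 .05 -18.6 -2 1
```

```text
r 0.04987818472112656 th -18.944408572605074 q mod 360 359.65559142739494 F [-0.02267559  8.16676643  6.36373099] g 40.17869292748628
end th -28.9 [[0.001, -0.012], [0.002, -0.023], [0.004, -0.035], [0.007, -0.046], [0.01, -0.057]]
```

The stop is reached: 8 N reaction and no further motion, at handle angle -18.9°. Now I open by two full turns.

```bash
python3 arc.py .4792 -.1618 .05 -18.9 20 3
```

```text
r 0.04987818472112656 th -18.944408572605074 q mod 360 359.95559142739495 F [-0.02267559  8.16676643  6.36373099] g 40.17869292748628
end th 81.1 [[0.008, 0.115], [0.056, 0.221], [0.137, 0.303], [0.242, 0.353], [0.357, 0.364]]
end th 181.1 [[0.112, -0.029], [0.208, -0.094], [0.275, -0.189], [0.306, -0.3], [0.297, -0.416]]
end th 281.1 [[-0.048, -0.105], [-0.129, -0.188], [-0.234, -0.238], [-0.349, -0.249], [-0.461, -0.22]]
```

Request:
carry_out(motion=[{"offset":[0.008,0.13,0],"spin":0,"hand":0},{"offset":[0.056,0.236,0],"spin":0,"hand":0},{"offset":[0.137,0.32,0],"spin":0,"hand":0},{"offset":[0.242,0.37,0],"spin":0,"hand":0},{"offset":[0.357,0.38,0],"spin":0,"hand":0}])

```text
time: 9.9
eef_pos: [0.487, -0.1125, 0.1877]
ee_rot: [0.117, 0.993, 0.001, 0.001]
contact_force: [2.8, -0.1, 4.6]
finger_gap: 0.194
grasp_force: 40.0
```

Request:
carry_out(motion=[{"offset":[0.112,-0.029,0],"spin":0,"hand":0},{"offset":[0.208,-0.094,0],"spin":0,"hand":0},{"offset":[0.275,-0.189,0],"spin":0,"hand":0},{"offset":[0.306,-0.3,0],"spin":0,"hand":0},{"offset":[0.297,-0.416,0],"spin":0,"hand":0}])

```text
time: 10.52
eef_pos: [0.4287, -0.1642, 0.1877]
ee_rot: [0.118, 0.993, 0.001, 0.0]
contact_force: [5.9, 1.5, 2.5]
finger_gap: 0.197
grasp_force: 39.8
```

```bash
python3 arc.py .4792 -.1618 .05 -18.9 20 3
```

```text
r 0.05056724863615798 th -177.31836993166556 q mod 360 201.58163006833445 F [5.94708149 1.54008524 2.5344782 ] g 39.809378728677984
end th -77.3 [[-0.055, -0.103], [-0.138, -0.183], [-0.244, -0.23], [-0.36, -0.237], [-0.471, -0.205]]
end th 22.7 [[-0.093, 0.068], [-0.158, 0.165], [-0.185, 0.277], [-0.173, 0.392], [-0.122, 0.496]]
end th 122.7 [[0.084, 0.08], [0.19, 0.127], [0.305, 0.134], [0.416, 0.102], [0.51, 0.034]]
```

Request:
carry_out(motion=[{"offset":[-0.055,-0.103,0],"spin":0,"hand":0},{"offset":[-0.138,-0.183,0],"spin":0,"hand":0},{"offset":[-0.244,-0.23,0],"spin":0,"hand":0},{"offset":[-0.36,-0.237,0],"spin":0,"hand":0},{"offset":[-0.471,-0.205,0],"spin":0,"hand":0}])

```text
time: 11.15
eef_pos: [0.4902, -0.2108, 0.1876]
ee_rot: [0.119, 0.993, 0.001, -0.002]
contact_force: [-3.5, 6.1, 10.9]
finger_gap: 0.198
grasp_force: 40.6
```

Request:
carry_out(motion=[{"offset":[-0.093,0.068,0],"spin":0,"hand":0},{"offset":[-0.158,0.165,0],"spin":0,"hand":0},{"offset":[-0.185,0.277,0],"spin":0,"hand":0},{"offset":[-0.173,0.392,0],"spin":0,"hand":0},{"offset":[-0.122,0.496,0],"spin":0,"hand":0}])

```text
time: 11.78
eef_pos: [0.5259, -0.1439, 0.1877]
ee_rot: [0.118, 0.993, -0.001, -0.0]
contact_force: [-2.1, -2.6, 5.4]
finger_gap: 0.193
grasp_force: 40.2
```

```bash
python3 arc.py .4792 -.1618 .05 -18.9 20 3
```

```text
r 0.049975961503990946 th 21.003106392171436 q mod 360 39.90310639217144 F [-2.1065642  -2.56666647  5.40592327] g 40.15147865284234
end th 121.0 [[0.081, 0.083], [0.186, 0.132], [0.301, 0.143], [0.413, 0.114], [0.508, 0.048]]
end th 221.0 [[0.067, -0.094], [0.098, -0.206], [0.088, -0.321], [0.04, -0.427], [-0.041, -0.509]]
end th 321.0 [[-0.105, -0.05], [-0.22, -0.061], [-0.332, -0.031], [-0.427, 0.034], [-0.494, 0.129]]
```

Now q = 399.9°, and 720° is the target. I do two more arcs to about 600°, then recompute.

Request:
carry_out(motion=[{"offset":[0.081,0.083,0],"spin":0,"hand":0},{"offset":[0.186,0.132,0],"spin":0,"hand":0},{"offset":[0.301,0.143,0],"spin":0,"hand":0},{"offset":[0.413,0.114,0],"spin":0,"hand":0},{"offset":[0.508,0.048,0],"spin":0,"hand":0}])

```text
time: 12.4
eef_pos: [0.4532, -0.1185, 0.1877]
ee_rot: [0.118, 0.993, -0.0, 0.001]
contact_force: [4.3, -3.7, 3.5]
finger_gap: 0.198
grasp_force: 39.8
```

Request:
carry_out(motion=[{"offset":[0.067,-0.094,0],"spin":0,"hand":0},{"offset":[0.098,-0.206,0],"spin":0,"hand":0},{"offset":[0.088,-0.321,0],"spin":0,"hand":0},{"offset":[0.04,-0.427,0],"spin":0,"hand":0},{"offset":[-0.041,-0.509,0],"spin":0,"hand":0}])

```text
time: 13.02
eef_pos: [0.4408, -0.1943, 0.1876]
ee_rot: [0.119, 0.993, 0.001, -0.001]
contact_force: [2.7, 4.6, 7.2]
finger_gap: 0.2
grasp_force: 40.3
```

```bash
python3 arc.py .4792 -.1618 .05 -18.9 20 1
```

```text
r 0.05034720239403398 th -139.72368064213893 q mod 360 239.17631935786108 F [2.69737518 4.64694895 7.15680404] g 40.28865812870208
end th -39.7 [[-0.105, -0.049], [-0.22, -0.061], [-0.333, -0.034], [-0.429, 0.031], [-0.497, 0.125]]
```

q = 599.2°. I do 100° more, then the last 21°.

Request:
carry_out(motion=[{"offset":[-0.105,-0.049,0],"spin":0,"hand":0},{"offset":[-0.22,-0.061,0],"spin":0,"hand":0},{"offset":[-0.333,-0.034,0],"spin":0,"hand":0},{"offset":[-0.429,0.031,0],"spin":0,"hand":0},{"offset":[-0.497,0.125,0],"spin":0,"hand":0}])

```text
time: 13.65
eef_pos: [0.5175, -0.1941, 0.1876]
ee_rot: [0.119, 0.993, 0.0, -0.002]
contact_force: [-4.5, 0.7, 10.0]
finger_gap: 0.193
grasp_force: 40.6
```

```bash
python3 arc.py .4792 -.1618 .05 -18.9 5 1
```

```text
r 0.050078573663403673 th -40.17093635709093 q mod 360 338.72906364290907 F [-4.49589662  0.71547148 10.0219575 ] g 40.55968631291762
end th -15.2 [[-0.011, 0.027], [-0.021, 0.054], [-0.028, 0.083], [-0.032, 0.111], [-0.034, 0.14]]
```

Request:
carry_out(motion=[{"offset":[-0.011,0.027,0],"spin":0,"hand":0},{"offset":[-0.021,0.054,0],"spin":0,"hand":0},{"offset":[-0.028,0.083,0],"spin":0,"hand":0},{"offset":[-0.032,0.118,0],"spin":0,"hand":0},{"offset":[-0.032,0.118,0],"spin":0,"hand":0}])

```text
time: 14.28
eef_pos: [0.5264, -0.1777, 0.1877]
ee_rot: [0.118, 0.993, 0.0, -0.001]
contact_force: [-0.2, 0.7, 5.4]
finger_gap: 0.198
grasp_force: 40.2
```

Request:
carry_out(motion=[{"offset":[0,0,0],"spin":0,"hand":0},{"offset":[0,0,0],"spin":0,"hand":0},{"offset":[0,0,0],"spin":0,"hand":0}])

```text
time: 14.65
eef_pos: [0.5264, -0.1778, 0.1877]
ee_rot: [0.118, 0.993, 0.0, -0.001]
contact_force: [0.3, -0.3, 6.6]
finger_gap: 0.195
grasp_force: 40.2
```

```bash
python3 arc.py .4792 -.1618 .05 -18.9 5 0
python3 - <<'E'
from h import *; from workcell import env,vision
s=vision.camera("scene");cv2.imwrite("pics/end.png",s["color"]); print(env.observe()["qd"].round(4),env.observe()["time"])
E
```

```text
r 0.04986329509165725 th -18.703644884127996 q mod 360 0.19635511587200227 F [ 0.30927622 -0.29031744  6.62238864] g 40.245006752957124
[ 0.0008  0.0004 -0.0007  0.0009 -0.0012  0.0015] 14.7
```

View pics/end.png

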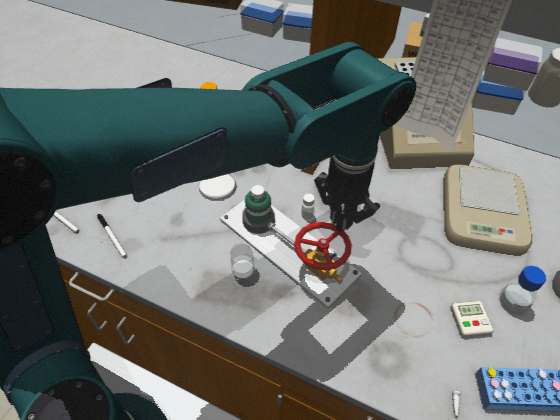

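The picture shows the gripper holding the handle at about (340,225), the cap up at (258,190), and the beaker (242,262), vial (308,205) and dish (217,186) where they started. The wheel is two turns from its stop, so I hand in.

```bash
python3 -c "
from workcell import env
print(env.close_job())"
```

```text
the job is handed in; nothing more can be done
None
```

I pressed the cap fully down and let it come up, shut the valve against its stop, and opened it again by two turns (measured 720.2°). The handle is still gripped at 40 N, the vial, beaker and dish stand where they were, and the job was handed in at 14.7 s; no verdict was returned.

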